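# Tip two standing supply cartons flat, label up, into their taped places

## Task

Two closed cartons stand on end on the dark mat, each at the near end of its own white tape rectangle. With the fingertips, push each carton high on its labelled face so that it tips over where it stands, away from the robot, and comes to lie flat, label up, inside its own rectangle. Push gently: do not grip, lift or drag the cartons, leave everything else on the mat where it is, and finish clear of everything.

Things in the scene. Friction and masses are not known exactly. Their poses are not given: they have to be found in the camera images.
- tall_carton: the tall, slim cardboard carton, 34 (x) by 60 (y) by 130 (z) mm, 90 to 180 g; white label with black stripes on its -x face. Starts upright inside the near end of its own tape rectangle, within 5 mm of its centre line and 3 degrees of its direction. Origin: centre of its underside; z up its height, x from the label through to the plain back (the way it must fall). Rigid, loose, evenly filled: a push near the top tips it, near the foot slides it.
- tall_carton_top (a point): centre of the tall carton's top end face, 130 mm above its origin along its z.
- short_carton: the short, wide cardboard carton, 40 (x) by 76 (y) by 95 (z) mm, 100 to 210 g; white label with black stripes on its -x face. Starts upright inside the near end of its own tape rectangle, within 5 mm of its centre line and 3 degrees of its direction. Origin: centre of its underside; z up its height, x from the label through to the plain back (the way it must fall). Rigid, loose, evenly filled: a push near the top tips it, near the foot slides it.
- short_carton_top (a point): centre of the short carton's top end face, 95 mm above its origin along its z.
- tall_frame: the tall carton's place: the longer, narrower rectangle of 10 mm white paper tape, stuck flat on the mat (no height to speak of), 200 (x) by 100 (y) mm inside the tape. Origin on the mat at the middle of the inner edge of its near end; x runs along its length away from the robot, y to its left. Fixed. It lies left or right of the other rectangle.
- short_frame: the short carton's place: the shorter, wider rectangle of 10 mm white paper tape, flat on the mat, 172 (x) by 116 (y) mm inside the tape. Origin and axes as for tall_frame. Fixed.
- dropper_near: small amber dropper bottle with paper band and white cap, 26 mm in diameter, 74 mm high, standing between the two rectangles; leave alone. Origin: centre of its underside.
- dropper_far: a like dropper bottle, beyond the rectangles; leave alone. Origin: centre of its underside.
- tape_roll: roll of clear film tape lying flat, 68 mm in diameter, 45 mm high, beyond the rectangles at the left; leave alone. Origin: centre of its underside.
- jar: round red jar with a white lid, 78 mm in diameter, 67 mm high, beyond the rectangles at the right; leave alone. Origin: centre of its underside.
- pump_bottle: clear pump bottle, 60 mm in diameter, 189 mm high, far left side; leave alone. Origin: centre of its underside.
- wash_bottle: green wash bottle with a bent spout, 68 mm in diameter, 217 mm high, far left side; leave alone. Origin: centre of its underside.
There are look-alikes about, which are no part of the job. What is shaped like the short_carton but orange or purple is not meant.

How it is judged:
At the end, for the whole second after the job is handed in: Both cartons lie flat (within 10 degrees) and still, labelled face up, foot end towards the near end of the rectangle, each inside its own tape rectangle: no side or end past the tape's inner edge by more than 4 mm (angle between each of tall_carton, short_carton's own x axis and vertical above 2.97 rad and y of tall_carton in the frame of tall_frame between -0.024 and 0.024 m and y of tall_carton_top in the frame of tall_frame between -0.024 and 0.024 m and x of tall_carton in the frame of tall_frame above -0.004 m and x of tall_carton_top in the frame of tall_frame below 0.204 m and linear speed of each of tall_carton, short_carton below 0.02 m/s and y of short_carton in the frame of short_frame between -0.024 and 0.024 m and y of short_carton_top in the frame of short_frame between -0.024 and 0.024 m and x of short_carton in the frame of short_frame above -0.004 m and x of short_carton_top in the frame of short_frame below 0.176 m); the robot touches nothing.
It fails at once if a carton was lifted off the mat or sent tumbling (height (world z) of any of tall_carton, short_carton above 0.045 m).
It fails at once if a carton was dragged or carried upright more than 30 mm instead of being tipped where it stood ((angle between tall_carton's own z axis and vertical below 0.2 rad and distance of tall_carton from where it was at the start of the episode above 0.03 m) or (angle between short_carton's own z axis and vertical below 0.2 rad and distance of short_carton from where it was at the start of the episode above 0.03 m)).
It fails at once if a carton was squeezed or struck hard (more than 18 N from the fingers) (contact force between the fingers and tall_carton above 18 N or contact force between the fingers and short_carton above 18 N).
It fails at once if another thing on the mat was moved more than 15 mm or tipped (distance of any of dropper_near, dropper_far, tape_roll, jar, pump_bottle, wash_bottle from where it was at the start of the episode above 0.015 m or angle between any of dropper_near, dropper_far, tape_roll, jar, pump_bottle, wash_bottle's own z axis and vertical above 0.35 rad).
It also fails if it takes over 42 s, if anything falls off the work surface, if the arm or the gripper's body presses on something with over 40 N, if the wrist force passes 120 N, or if a joint passes its speed limit or range.

## Robot

A 6-joint arm with a two-finger parallel gripper is mounted at the origin on the work surface. World frame = base frame: x ahead of the robot, y to its left, z up, the work surface at z = 0. Lengths are in m, angles in rad, forces in N, time in s.
With the tool pointing down it reaches from about 0.275 to 0.825 m from the base axis. Payload 4.9 kg.
Tool frame: the origin (TCP) lies midway between the tips of the shut fingers; the grasp point (between the pads) lies 19 mm behind it (bot.grip_depth is the distance from the TCP to the grasp point, in m); y points along the fingers, x is the direction in which the jaws open and shut, and the axes are right-handed (so a half turn about y gives the same grasp; the last joint's range is limited). The gripper opens to 85 mm and grips with 20 to 120 N. Pads are 22 mm wide; open, the fingers measure 114 mm over their backs; the gripper's body (76 mm by 85 mm) begins 54 mm behind the grasp point. The pads swing forward as they close: fully open they stand 13 mm farther back than shut.
Start: joints at [1.014, 0.326, -0.193, 1.052, 0, 1.437], TCP at [0.226, 0.502, 0.231] pointing down, gripper open.
Joint ranges: [-2.65, 2.65], [-0.97, 1.79], [-1.3, 1.35], [-1.93, 2.1], [-1.47, 1.37], [-3.14, 3.14]. Speed limits (rad/s): [2.57, 2.57, 3.14, 3.14, 3.14, 3.14].

## Interface

Orientations are given as a unit quaternion [w, x, y, z].
In Python, from cell import bot gives the robot as it stands. Calls block until the motion is done:
- bot.move_pose(position, orientation): joint-space move of the TCP to a pose.
- bot.move_linear(position, speed=0.15, rotation=None, until_force=None): straight line of the TCP; rotation=None keeps the orientation; speed is the mean speed in m/s. With until_force (N) it stops when the force on the tool has changed by that much, and returns True; else False.
- bot.goto_joints(angles): joint-space move.
- bot.set_gripper(opening, grasp_force=None): opening from 0.0 (shut) to 1.0 (fully open); grasp_force is the grip in N (None keeps the last); returns when the fingers have stopped.
- bot.wait(seconds).
- bot.solve_ik(position, orientation): joint angles nearest the present ones, or None.
- bot.camera(name): name is "side" or "top"; returns the picture (420x560x3 uint8, red, green, blue); there is no depth.
- bot.calibration(name): a dict with "mtx" (3x3 intrinsics, pixels), "extrinsics" (4x4, takes a point from world to camera coordinates). Camera axes: x right, y down, z forward; pixel columns grow to the right and rows downward; lengths in m; the calibration is good to about 2 mm. A picture is of the moment at which its call begins. calibration takes no time and is no camera call.
A pose or a line that the arm cannot do raises bot.PlanningError and nothing moves.
- bot.close_job(): hands the job in, once; it reports no verdict.
Trained networks look in the newest picture that a camera, given by its name, has taken for a name from the list of things; names that differ only in an ending like _2 or _b are one class to them, and where a whole thing is asked for, a point or a joint stands for the part that bears it (a point fixed in the world has none). Each returns a list of dicts, best first, with "confidence" (0 to 1); they miss things now and then, are a little off and sometimes report something else, mostly with a low value. They report only what shows in the picture. A call takes as long as a camera call. They do not tell look-alikes from the thing itself.
- bot.search_frame(camera, thing): "bbox" ([left, top, width, height] in pixels, round what is visible of it).
Readings, each from a call of its own:
- bot.read_clock(): time.
- bot.read_joint_positions(): joint angles.
- bot.read_joint_vel(): joint speeds.
- bot.read_joint_efforts(): joint torques, N m.
- bot.read_position(): TCP position.
- bot.read_tool_rot(): TCP orientation.
- bot.read_ft_force(): force on the tool from outside, world axes, zero at the start.
- bot.read_moment(): the same for the moment, N m.
- bot.read_gripper_width(): opening from 0.0 (shut) to 1.0 (fully open).
Only numpy, scipy, OpenCV 4.12 (cv2) and the standard library are available. Lean on these libraries where they do the work, as an engineer would, in place of code of your own. Each camera call takes 0.05 s, during which the arm holds its last target. There are 200 camera calls.

## Working session

There is one attempt and no reset: what is moved stays moved. The work goes in short steps, each a Python script; the robot and the scene stay as the last script left them, time stands still between calls to the robot, and variables do not carry over. Pictures are saved under pics/ and viewed, about 8 in all and at most 12, crops included, and the job is handed in when it is done.

```bash
mkdir -p pics
python3 - <<'E'
from cell import bot
import cv2,numpy as np
for c in("top","side"):
    im=bot.camera(c); cv2.imwrite(f"pics/{c}0.png",cv2.resize(im[:,:,::-1],(784,588),interpolation=cv2.INTER_CUBIC)); np.save(f"pics/{c}0.npy",im)
    k=bot.calibration(c); print(c,np.round(k["mtx"],1).tolist(),np.round(k["extrinsics"],3).tolist())
    for t in("tall_carton","short_carton","tall_frame","short_frame","dropper_near"):
        print(t,[(np.round(d["bbox"],0).tolist(),round(d["confidence"],2)) for d in bot.search_frame(c,t)][:3])
print(bot.read_clock(),bot.read_tool_rot(),bot.read_position())
E
```

```text
top [[444.5, 0.0, 282.3], [0.0, 444.5, 214.4], [0.0, 0.0, 1.0]] [[-0.0, -1.0, -0.006, 0.084], [-0.997, 0.001, -0.076, 0.568], [0.076, 0.006, -0.997, 1.279], [0.0, 0.0, 0.0, 1.0]]
tall_carton [([240.0, 236.0, 29.0, 18.0], 0.79), ([155.0, 220.0, 29.0, 40.0], 0.74), ([345.0, 127.0, 29.0, 26.0], 0.31)]
short_carton [([297.0, 270.0, 32.0, 33.0], 0.7), ([350.0, 278.0, 35.0, 16.0], 0.67), ([398.0, 281.0, 38.0, 33.0], 0.62)]
tall_frame [([234.0, 183.0, 56.0, 80.0], 0.84)]
short_frame [([336.0, 183.0, 54.0, 72.0], 0.66)]
dropper_near [([311.0, 246.0, 12.0, 8.0], 0.61)]
side [[512.0, 0.0, 282.6], [0.0, 512.0, 208.1], [0.0, 0.0, 1.0]] [[0.88, -0.474, -0.018, -0.453], [-0.303, -0.532, -0.791, 0.293], [0.365, 0.701, -0.612, 1.074], [0.0, 0.0, 0.0, 1.0]]
tall_carton [([232.0, 184.0, 19.0, 58.0], 0.78)]
short_carton [([294.0, 264.0, 29.0, 56.0], 0.88), ([205.0, 248.0, 43.0, 49.0], 0.77), ([230.0, 289.0, 38.0, 55.0], 0.74)]
tall_frame [([221.0, 208.0, 92.0, 41.0], 0.86)]
short_frame []
dropper_near [([256.0, 254.0, 14.0, 22.0], 0.7)]
0.6 [-0.59375877  0.59378775  0.38395824 -0.38398269] [0.22565616 0.5015671  0.23125799]
```

View pics/top0.png

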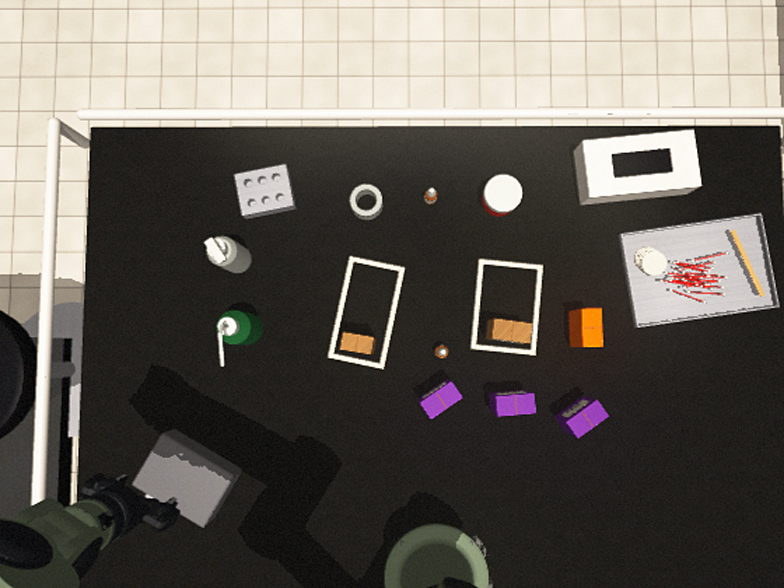

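View pics/side0.png

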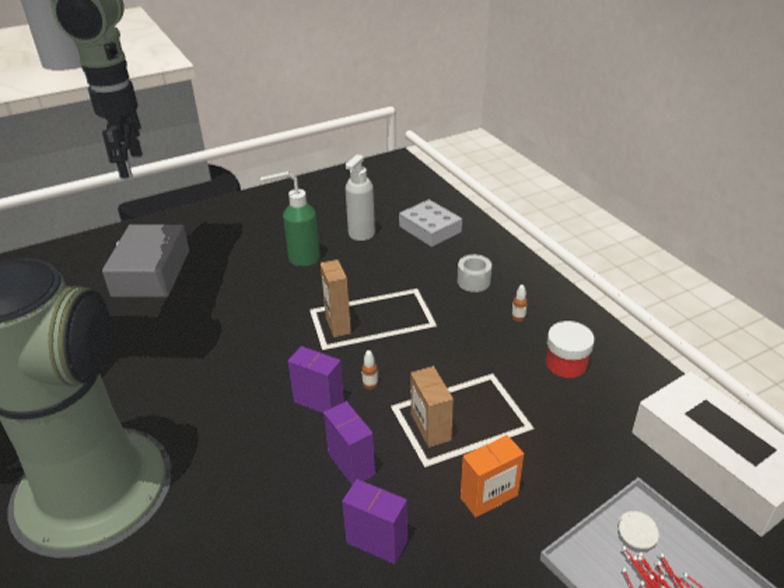

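```bash
cat > h.py <<'E'
import cv2,numpy as np
from cell import bot
def plane(c,uv,z):
    k=bot.calibration(c);E=np.array(k["extrinsics"]);M=np.array(k["mtx"])
    P=M@E[:3]; H=np.c_[P[:,0],P[:,1],P[:,2]*z+P[:,3]]
    return cv2.perspectiveTransform(np.float64(uv).reshape(-1,1,2),np.linalg.inv(H))[:,0]
def proj(c,X):
    k=bot.calibration(c);E=np.array(k["extrinsics"]);M=np.array(k["mtx"])
    p=(M@(E[:3,:3]@np.atleast_2d(X).T+E[:3,3:])).T; return p[:,:2]/p[:,2:]
def rect(p):
    "centre, yaw of long direction nearest x, (len x, len y)"
    (c,s,a)=cv2.minAreaRect(np.float32(p*1000))
    if abs((a+90)%180-90)>45: a-=90; s=s[::-1]
    a=(a+90)%180-90
    return np.array(c)/1000,a,np.round(s,1)
E
cat > meas.py <<'E'
from h import *
im=np.load("pics/top0.npy"); S=8
big=cv2.resize(im,None,fx=S,fy=S,interpolation=cv2.INTER_CUBIC)
hsv=cv2.cvtColor(big,cv2.COLOR_RGB2HSV)
def biggest(m,box):
    z=np.zeros_like(m); x,y,w,h=[v*S for v in box]; z[y:y+h,x:x+w]=m[y:y+h,x:x+w]
    cs,_=cv2.findContours(z,cv2.RETR_EXTERNAL,cv2.CHAIN_APPROX_NONE)
    c=max(cs,key=lambda c:np.prod(cv2.minAreaRect(c)[1])); return (c[:,0]+.5)/S-.5
white=((hsv[...,1]<75)&(hsv[...,2]>125)).astype(np.uint8)
brown=((hsv[...,0]>5)&(hsv[...,0]<22)&(hsv[...,1]>75)&(hsv[...,2]>90)).astype(np.uint8)
for n,fb,cb,h,L in(("tall",(232,180,62,86),(238,230,36,28),.13,.22),("short",(332,182,60,74),(344,222,42,28),.095,.192)):
    c,a,s=rect(plane("top",biggest(white,fb),0)); u=np.array([np.cos(np.radians(a)),np.sin(np.radians(a))])
    o=c-u*(L/2-.01)
    print(n,"frame o",o.round(4),"yaw",round(a,2),"outer",s)
    p=biggest(brown,cb); 
    c2,a2,s2=rect(plane("top",p,h)); d=c2-o
    print(" carton",c2.round(4),"yaw",round(a2,2),s2,"in frame",np.round([d@u,d@[-u[1],u[0]]],4))
for n,b in(("drop",(311,246,12,8)),): print(n,plane("top",[316,251],.074))
for n,b in (("purple",(295,268,36,36)),("purple",(348,275,40,24)),("purple",(395,276,45,40)),("orange",(400,214,36,36))):
    m=((hsv[...,1]>150)&(hsv[...,2]>60)).astype(np.uint8); q=plane("top",biggest(m,b),.095); print(n,q.min(0).round(3),q.max(0).round(3))
E
python3 meas.py
python3 - <<'E'
import sys;sys.path.insert(0,'.')
import numpy as np,cv2
im=np.load("pics/top0.npy")[175:270,225:400]
cv2.imwrite("pics/crop1.png",cv2.resize(im[:,:,::-1],(784,426),interpolation=cv2.INTER_NEAREST))
E
```

```text
tall frame o [0.4475 0.167 ] yaw -11.89 outer [222.8 123.6]
 carton [0.4786 0.157 ] yaw -9.42 [35.8 63.6] in frame [ 0.0325 -0.0034]
short frame o [ 0.4711 -0.1431] yaw -5.82 outer [194.7 139.3]
 carton [ 0.5024 -0.1443] yaw -7.58 [43.7 79.1] in frame [0.0312 0.002 ]
drop [[ 0.46150943 -0.01040423]]
purple [ 0.355 -0.046] [0.405 0.007]
purple [ 0.336 -0.154] [ 0.381 -0.1  ]
purple [ 0.295 -0.33 ] [ 0.37  -0.244]
orange [ 0.471 -0.324] [ 0.549 -0.255]
```

View pics/crop1.png

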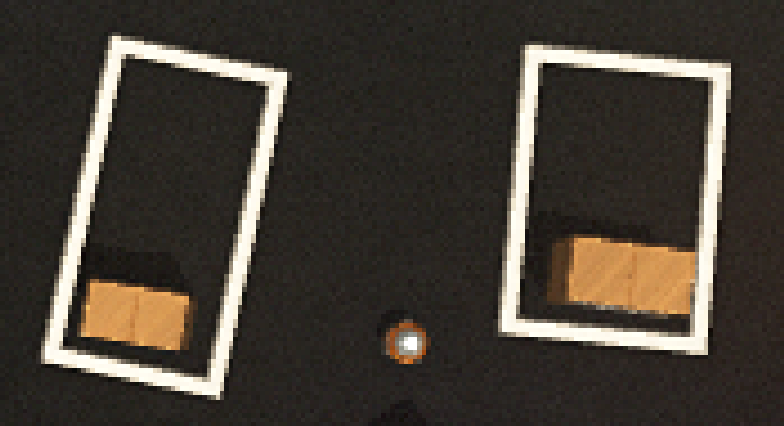

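The top crop shows the tall carton (native px ≈255,244) in the left frame and the short carton (≈365,235) in the right one. Both are upright and about 2° off their frames. I'll push with two slightly parted fingertips, starting with the tall carton.

```bash
cat > push.py <<'E'
from h import *
from scipy.spatial.transform import Rotation as R
def pose(yaw):
    a=np.radians(yaw); n=np.array([np.cos(a),np.sin(a),0]); l=np.array([-n[1],n[0],0]); y=np.array([0,0,-1.])
    best=None
    for s in(1,-1):
        m=R.from_matrix(np.c_[s*l,y,np.cross(s*l,y)]).as_quat(); yield n,np.r_[m[3],m[:3]]
def approach(c,yaw,half,z,zup=.34,gap=.035):
    q0=bot.read_joint_positions(); opt=[]
    for n,q in pose(yaw):
        p=np.r_[c,0]-n*(half+gap); p[2]=zup; j=bot.solve_ik(p,q)
        if j is not None: opt.append((np.abs(np.array(j)-q0).max(),abs(j[5]),n,p,q))
    _,_,n,p,q=min(opt,key=lambda o:o[0])
    bot.move_pose(p,q); p=p.copy(); p[2]=z; bot.move_linear(p,speed=.15); return n,p,q
def snap(n):
    for c in("top","side"):
        im=bot.camera(c);np.save(f"pics/{c}{n}.npy",im)
    a=np.load(f"pics/top{n}.npy")[130:310,190:430]; b=np.load(f"pics/side{n}.npy")[150:330,170:410]
    cv2.imwrite(f"pics/s{n}.png",cv2.resize(np.hstack([a,b])[:,:,::-1],(800,300),interpolation=cv2.INTER_CUBIC))
E
python3 - <<'E'
from push import *
bot.set_gripper(.3)
p=bot.read_position(); bot.move_linear([p[0],p[1],.34],speed=.2)
n,p,q=approach([.4786,.157],-9.4,.017,.112)
print(bot.read_clock(),p,bot.read_position(),bot.read_ft_force())
snap(1)
E
```

```text
5.0167 [0.42729825 0.16549295 0.112     ] [0.42783493 0.16564308 0.11260756] [ 0.51115463  0.20811136 -0.11400538]
```

View pics/s1.png

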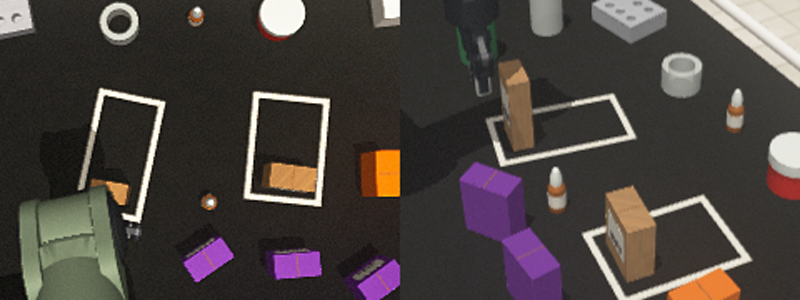

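The fingers stand just short of the tall carton's label face, about 110 mm up. I'll push now.

Run:
```python
from push import *
n,_=next(pose(-9.4)); p=np.array([.4273,.1655,.112])
print(bot.move_linear(p+n*.066,speed=.04,until_force=6),bot.read_position(),bot.read_ft_force(),bot.read_clock())
bot.wait(.3); snap(2)
```

```text
False [0.49220888 0.15475394 0.11200331] [ 0.36932415  0.23350092 -0.38164351] 6.9167
```

View pics/s2.png

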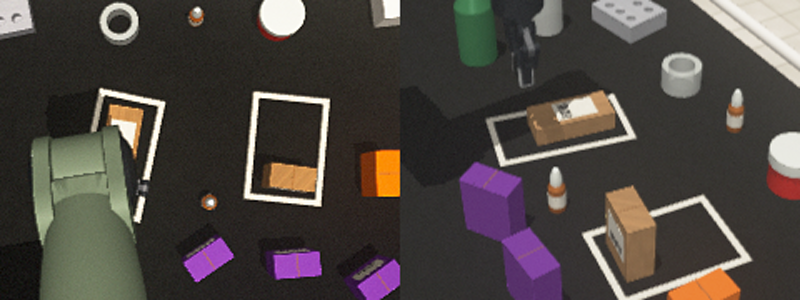

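The tall carton now lies label up inside its rectangle. Next is the short one.

Run:
```python
from push import *
p=bot.read_position(); bot.move_linear([p[0]-.01,p[1],.26],speed=.2)
n,p,q=approach([.5024,-.1443],-7.6,.020,.082,zup=.26)
print(bot.read_clock(),p,bot.read_position(),bot.read_ft_force())
print(bot.move_linear(p+n*.072,speed=.04,until_force=6),bot.read_position(),bot.read_ft_force(),bot.read_clock())
bot.wait(.5); snap(3)
```

```text
10.675 [ 0.44788315 -0.1370259   0.082     ] [ 0.44853231 -0.13718669  0.08266109] [0.40022747 0.5879064  0.15291058]
False [ 0.51905968 -0.14650324  0.08200923] [-0.3485225   0.4035639  -0.14073388] 12.625
```

View pics/s3.png

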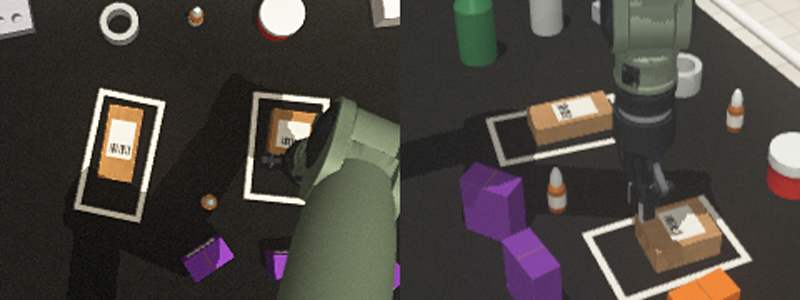

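Both are down. I'll retreat clear of the scene and check the final positions.

Run:
```python
from push import *
p=bot.read_position(); bot.move_linear([p[0]-.01,p[1],.3],speed=.2)
q=bot.read_tool_rot(); bot.move_linear([.33,-.13,.34],speed=.2)
bot.wait(.5); snap(4)
im=np.load("pics/top4.npy"); S=8
hsv=cv2.cvtColor(cv2.resize(im,None,fx=S,fy=S,interpolation=cv2.INTER_CUBIC),cv2.COLOR_RGB2HSV)
br=((hsv[...,0]>5)&(hsv[...,0]<22)&(hsv[...,1]>75)&(hsv[...,2]>70)).astype(np.uint8)
for n,b,h,o,a in(("tall",(232,180,62,86),.034,[.4475,.167],-11.89),("short",(332,182,60,74),.04,[.4711,-.1431],-5.82)):
    z=np.zeros_like(br);x,y,w,hh=[v*S for v in b];z[y:y+hh,x:x+w]=br[y:y+hh,x:x+w]
    cs,_=cv2.findContours(z,cv2.RETR_EXTERNAL,cv2.CHAIN_APPROX_NONE);c=max(cs,key=cv2.contourArea)[:,0]
    c2,a2,s=rect(plane("top",(c+.5)/S-.5,h)); r=np.radians(a);d=c2-o
    print(n,"centre in frame",np.round([d@[np.cos(r),np.sin(r)],d@[-np.sin(r),np.cos(r)]],4),"yaw rel",round(a2-a,2),s)
print(bot.read_clock())
```

```text
tall centre in frame [0.1193 0.0008] yaw rel 2.45 [133.2  64. ]
short centre in frame [ 1.02e-01 -1.00e-04] yaw rel -2.08 [99.1 82.1]
16.1417
```

View pics/s4.png

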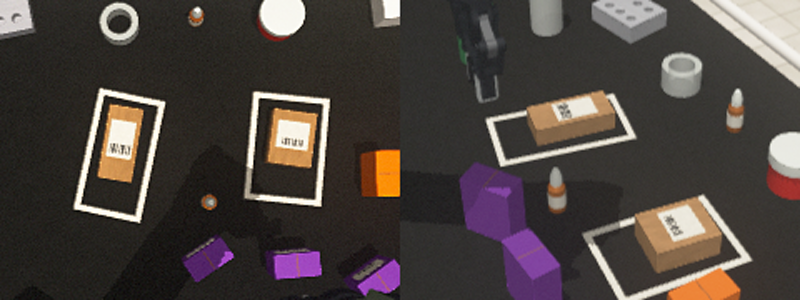

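```bash
python3 -c "
from cell import bot
bot.close_job()"
```

```text
the job is handed in; nothing more can be done
```

Both cartons are tipped over and lie label up inside their own tape rectangles, and I handed the job in at about 16 s of the 42 s allowed. I pushed each one slowly (0.04 m/s) and high on its label with two slightly parted fingertips. The 6 N force stop never triggered on either push.

My last check was a final picture after the arm had moved clear:

| Carton | Centre across its rectangle | Angle to its rectangle | Far end along x (limit) |
|---|---|---|---|
| tall | +1 mm | 2.5° | about 184 mm (204 mm) |
| short | 0 mm | -2.1° | about 150 mm (176 mm) |

By eye, the bottles, tape roll and jar in view looked unmoved; I did not measure their positions. No check failed or disagreed. The carton outlines measured 3–6 mm too large in the image, but that is well within the margins.

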